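# Switch off the food warmer and pack the lunch tins

## Task

Lunch is ready to go out: first turn the warmer's timer fully back to its zero stop, then pack every steel tin that has a handle or knob on its lid into the plywood crate, all standing upright in one layer with their bases flat on the crate's floor. The tins only fit if packed tightly, so plan their places; leave the other kitchenware where it is.

Things in the scene. Friction and masses are not known exactly. Their poses are not given: they have to be found in the camera images.
- warmer: Fixed slim steel warming plate, 280 mm (its x) by 330 mm (its y), black top surface 12 mm above the counter. Origin: centre of its underside. A steel control turret 90 x 90 mm, top 76 mm above the counter, stands on it centred at x +10, y +108 mm and carries the timer.
- timer_grip (a point): Point on the timer knob's axis, 113 mm above the counter, where to grip. Black bar grip 42 mm long (this frame's x), 14 mm thick (its y), top 7 mm above this point, on a disc 44 mm wide whose top is 23 mm below it. The frame turns with the knob. A white line marks the -x end, which at zero points to the long black mark on the robot's side (warmer's -x).
- timer (a joint): Angle of the timer knob in rad: 0 is its zero stop (off), growing as it is turned clockwise seen from above, up to 5.2. Turn it anticlockwise seen from above to bring it back to the stop. Light friction (about 0.04 N m), no spring: it stays where left.
- crate: Fixed open plywood crate. Inside: 290 mm (its x) by 150 mm (its y), walls 8 mm thick, inner floor 8 mm and rim 50 mm above the counter. Origin: centre of its underside, z up. All six tins just fit in one layer as four columns along its x: a long tin, its length along the crate's y, fills a column; two small tins share one.
- long1: Long rectangular lidded food tin, 134 mm (its x) by 64 mm (its y), 58 mm tall to the top of its flat lid. On the lid's centre an upright dark steel blade-like handle, 50 mm long (tin's x), 10 mm thick (its y), 36 mm high. Origin: centre of its underside. Stainless steel, under 0.5 kg. May be absent (None). Starts on the counter between warmer and crate.
- long2: Long rectangular lidded food tin, 134 mm (its x) by 64 mm (its y), 58 mm tall to the top of its flat lid. On the lid's centre an upright dark steel blade-like handle, 50 mm long (tin's x), 10 mm thick (its y), 36 mm high. Origin: centre of its underside. Stainless steel, under 0.5 kg. May be absent (None). Starts on the counter between warmer and crate.
- round1: Round lidded food tin, 64 mm in diameter, 60 mm tall to the top of its flat lid. On the lid's centre a cylindrical dark steel knob, 22 mm in diameter, 36 mm high. Origin: centre of its underside. Stainless steel, under 0.5 kg. May be absent (None). Starts on the warmer.
- round2: Round lidded food tin, 64 mm in diameter, 60 mm tall to the top of its flat lid. On the lid's centre a cylindrical dark steel knob, 22 mm in diameter, 36 mm high. Origin: centre of its underside. Stainless steel, under 0.5 kg. May be absent (None). Starts on the warmer.
- square1: Square lidded food tin, 64 mm by 64 mm, 62 mm tall to the top of its flat lid. On the lid's centre an upright dark steel blade-like handle, 36 mm long (tin's x), 10 mm thick (its y), 36 mm high. Origin: centre of its underside. Stainless steel, under 0.5 kg. May be absent (None). Starts on the warmer.
- square2: Square lidded food tin, 64 mm by 64 mm, 62 mm tall to the top of its flat lid. On the lid's centre an upright dark steel blade-like handle, 36 mm long (tin's x), 10 mm thick (its y), 36 mm high. Origin: centre of its underside. Stainless steel, under 0.5 kg. May be absent (None). Starts on the warmer.
- cup: Steel cup, 72 mm across, 80 mm tall, right of the crate; leave alone. Origin: centre of its underside.
- pickle_jar: Amber glass jar, 72 mm across, 110 mm tall, right of the crate; leave alone. Origin: centre of its underside.
- ladle: Steel serving spoon, 240 mm long, lying at the far side; leave alone. Origin: on its length.
- spare_lid: Loose flat steel lid, 68 mm across, 8 mm thick, lying right of the crate; leave alone. Origin: centre of its underside.
- salt_tin: Aluminium can without handle, 60 mm across, 90 mm tall, at the far side; leave alone. Origin: centre of its underside.
Not all that is in view belongs to the job. Leave any blue or purple look-alike of the long2 alone.

How it is judged:
On the way, in this order (a step that is already met when the one before it is completed fails the run):
1. the timer is back at its zero stop (within 0.1 rad) (value of joint timer below 0.1 rad), for 0.2 s.
2. every tin present stands in the crate, flat on its floor (x of long1 in the frame of crate between -0.116 and 0.116 m and y of long1 in the frame of crate between -0.046 and 0.046 m and z of each of long1, long2, round1, round2, square1, square2 in the frame of crate below 0.015 m and angle between each of long1, long2, round1, round2, square1, square2's own z axis and vertical below 0.12 rad and x of long2 in the frame of crate between -0.116 and 0.116 m and y of long2 in the frame of crate between -0.046 and 0.046 m and x of round1 in the frame of crate between -0.116 and 0.116 m and y of round1 in the frame of crate between -0.046 and 0.046 m and x of round2 in the frame of crate between -0.116 and 0.116 m and y of round2 in the frame of crate between -0.046 and 0.046 m and x of square1 in the frame of crate between -0.116 and 0.116 m and y of square1 in the frame of crate between -0.046 and 0.046 m and x of square2 in the frame of crate between -0.116 and 0.116 m and y of square2 in the frame of crate between -0.046 and 0.046 m), for 0.2 s.
At the end, for the whole second after the job is handed in: The timer is within 0.1 rad of its zero stop; every tin present stands upright (within 0.12 rad) and at rest inside the crate with its underside within 7 mm of the crate's floor (all of step 2 and value of joint timer below 0.1 rad and linear speed of each of long1, long2, round1, round2, square1, square2 below 0.03 m/s); the robot touches nothing.
It fails at once if a tin is put into the crate while the timer is not yet at zero (value of joint timer above 0.15 rad and ((x of long1 in the frame of crate between -0.145 and 0.145 m and y of long1 in the frame of crate between -0.075 and 0.075 m and z of long1 in the frame of crate below 0.045 m) or (x of long2 in the frame of crate between -0.145 and 0.145 m and y of long2 in the frame of crate between -0.075 and 0.075 m and z of long2 in the frame of crate below 0.045 m) or (x of round1 in the frame of crate between -0.145 and 0.145 m and y of round1 in the frame of crate between -0.075 and 0.075 m and z of round1 in the frame of crate below 0.045 m) or (x of round2 in the frame of crate between -0.145 and 0.145 m and y of round2 in the frame of crate between -0.075 and 0.075 m and z of round2 in the frame of crate below 0.045 m) or (x of square1 in the frame of crate between -0.145 and 0.145 m and y of square1 in the frame of crate between -0.075 and 0.075 m and z of square1 in the frame of crate below 0.045 m) or (x of square2 in the frame of crate between -0.145 and 0.145 m and y of square2 in the frame of crate between -0.075 and 0.075 m and z of square2 in the frame of crate below 0.045 m))).
It fails at once if other kitchenware is moved more than 5 cm or tipped over (distance of any of cup, pickle_jar, ladle, spare_lid, salt_tin from where it was at the start of the episode above 0.05 m or angle between any of cup, pickle_jar, spare_lid, salt_tin's own z axis and vertical above 0.6 rad).
Of long1, long2, round1, round2, square1, square2 only 4 to 6 are there at a start; the rules pass over those that are not, and their reading is None.
At some moment in a run one of long1, long2, round1, round2, square1, square2 may be knocked a few centimetres aside while the robot is not near it.
It also fails if it takes over 210 s, if anything falls off the work surface, if the arm or the gripper's body presses on something with over 40 N, if the wrist force passes 120 N, or if a joint passes its speed limit or range.

## Robot

A 6-joint arm with a two-finger parallel gripper is mounted at the origin on the work surface. World frame = base frame: x ahead of the robot, y to its left, z up, the work surface at z = 0. Lengths are in m, angles in rad, forces in N, time in s.
With the tool pointing down it reaches from about 0.275 to 0.875 m from the base axis. Payload 12.5 kg.
Tool frame: the origin (TCP) lies on the centre line of the jaws, within the pads' length; the fingertips stand r.finger_overhang ahead of it and the grasp point (between the pads) lies 3 mm ahead of it (r.finger_overhang is the distance from the TCP to the fingertips, in m); z points along the fingers, y is the direction in which the jaws open and shut (so a half turn about z gives the same grasp; the last joint's range is limited). The gripper opens to 85 mm and grips with 20 to 120 N. Pads are 22 mm wide; open, the fingers measure 114 mm over their backs; the gripper's body (76 mm by 85 mm) begins 54 mm behind the grasp point. The pads swing forward as they close: fully open they stand 13 mm farther back than shut.
Start: joints at [1.24, 0.351, 1.652, -0, 1.139, -0.085], TCP at [0.134, 0.533, 0.253] pointing down, gripper open.
Joint ranges: [-2.75, 2.75], [-0.79, 2.1], [0.01, 2.65], [-1.57, 4.71], [0.07, 3.14], [-2.87, 2.87]. Speed limits (rad/s): [2.22, 2.22, 2.79, 3.14, 3.14, 3.14].

## Interface

Orientations are given as a unit quaternion [x, y, z, w].
In Python, from cell import r, optics gives the robot as it stands. The module is installed in compiled form; this text tells all that it offers. Calls block until the motion is done:
- r.move_to(position, orientation): joint-space move of the TCP to a pose.
- r.move_linear(position, rot=None, vel=0.15): straight line of the TCP; rot=None keeps the orientation; vel is the mean speed in m/s.
- r.set_joints(angles): joint-space move.
- r.set_gripper(opening, squeeze=None): opening from 0.0 (shut) to 1.0 (fully open); squeeze is the grip in N (None keeps the last); returns when the fingers have stopped.
- r.sleep(seconds).
- r.inverse_kinematics(position, orientation): joint angles nearest the present ones, or None.
- optics.get_image(name): name is "scene" or "top" or "wrist"; returns a dict with "pixels" (400x640x3 uint8, red, green, blue), "depth" (400x640 float32, m along the optical axis (not along the pixel's ray), 0 where there is no reading), "fx", "fy", "cx", "cy" (pixels), "camera_from_world" (4x4, takes a point from world to camera coordinates); the wrist camera has in their place "mount" (4x4, takes a point from camera to tool coordinates, whose origin is the TCP and whose axes are the flange's). Camera axes: x right, y down, z forward; pixel columns grow to the right and rows downward; lengths in m; the calibration is good to about 2 mm. A picture is of the moment at which its call begins: read the wrist's pose just before it.
A pose or a line that the arm cannot do raises r.PlanningError and nothing moves.
- r.hand_in(): hands the job in, once; it reports no verdict.
Readings, each from a call of its own:
- r.current_t(): time.
- r.current_q(): joint angles.
- r.current_qvel(): joint speeds.
- r.current_effort(): joint torques, N m.
- r.current_tool_pos(): TCP position.
- r.current_ee_rot(): TCP orientation.
- r.current_contact_force(): force on the tool from outside, world axes, zero at the start.
- r.current_torque(): the same for the moment, N m.
- r.current_opening(): opening from 0.0 (shut) to 1.0 (fully open).
Only numpy, scipy, OpenCV 4.12 (cv2) and the standard library are available. Lean on these libraries where they do the work, as an engineer would, in place of code of your own. Each camera call takes 0.05 s, during which the arm holds its last target. There are 200 camera calls.

## Working session

There is one attempt and no reset: what is moved stays moved. The work goes in short steps, each a Python script; the robot and the scene stay as the last script left them, time stands still between calls to the robot, and variables do not carry over. Pictures are saved under pics/ and viewed, about 12 in all and at most 16, crops included, and the job is handed in when it is done.

```bash
mkdir -p pics
python3 - <<'E'
from cell import r, optics
import cv2,numpy as np
for n in ("top","scene"):
    d=optics.get_image(n); np.savez(f"{n}.npz",**d)
    cv2.imwrite(f"pics/{n}1.png",cv2.cvtColor(d["pixels"],cv2.COLOR_RGB2BGR))
    print(n,d["fx"],d["cx"],d["cy"],np.round(d["camera_from_world"],3).tolist())
print(r.finger_overhang,r.current_t(),r.current_ee_rot())
E
```

```text
top 490.4694328529365 307.7470172468334 197.94913426107698 [[-0.026, -1.0, -0.001, -0.001], [-0.997, 0.026, -0.066, 0.515], [0.066, -0.001, -0.998, 1.573], [0.0, 0.0, 0.0, 1.0]]
scene 452.6211704713566 321.7765937238593 196.4459283840968 [[-0.119, 0.993, 0.011, 0.065], [0.796, 0.102, -0.597, -0.336], [-0.594, -0.062, -0.802, 1.621], [0.0, 0.0, 0.0, 1.0]]
0.022 0.1 [ 1.22571368e-01  9.92459558e-01 -5.23884503e-04 -1.05576493e-04]
```

View pics/top1.png

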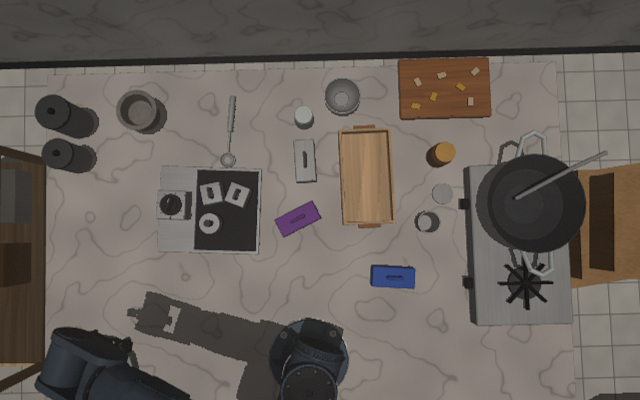

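View pics/scene1.png

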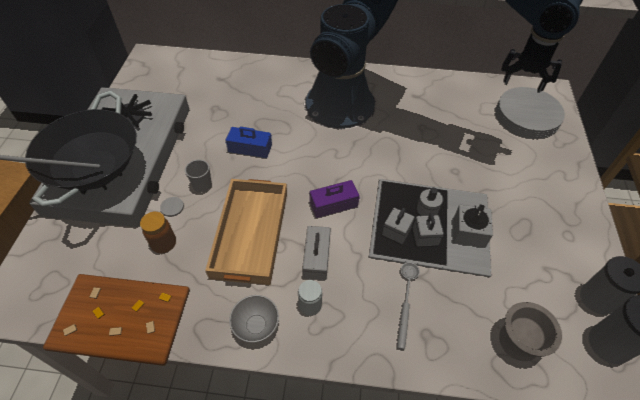

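Top view: two squares (210,193) and (237,194), one round tin (209,223), one steel long tin (305,160), timer at (171,205), crate centred at (367,176). The purple and blue long tins are decoys. That gives four tins. Next, the wrist views.

```bash
cat > h.py <<'E'
from cell import r, optics
import numpy as np, cv2
from scipy.spatial.transform import Rotation as R
def quat(yaw):  # tool down; jaws' opening axis (tool y) along direction yaw (world, rad) modulo half turn
    return (R.from_euler('z',yaw)*R.from_euler('x',np.pi)*R.from_euler('z',np.pi/2)).as_quat()
def jaw(yaw):   # choose equivalent with smallest last joint
    return quat(yaw)
def cloud(d,T=None):
    """world xyz per pixel; T = world_from_camera"""
    if T is None: T=np.linalg.inv(d["camera_from_world"])
    v,u=np.mgrid[:400,:640]; z=d["depth"]
    P=np.stack([(u-d["cx"])/d["fx"]*z,(v-d["cy"])/d["fy"]*z,z],-1)
    W=P@T[:3,:3].T+T[:3,3]; W[z==0]=np.nan
    return W
def wrist(name):
    T=np.eye(4); T[:3,3]=r.current_tool_pos(); T[:3,:3]=R.from_quat(r.current_ee_rot()).as_matrix()
    d=optics.get_image("wrist"); T=T@d["mount"]
    cv2.imwrite(f"pics/{name}.png",cv2.cvtColor(d["pixels"],cv2.COLOR_RGB2BGR))
    W=cloud(d,T); np.savez(f"{name}.npz",W=W,pix=d["pixels"])
    return d,W
def blobs(W,z0,z1,minA,res=.001,x=(.2,.95),y=(-.45,.65)):
    """minAreaRects of points with z in band: (cx,cy,long,short,yaw of long side,n)"""
    m=(W[...,2]>z0)&(W[...,2]<z1)
    n,l,s,_=cv2.connectedComponentsWithStats(m.astype(np.uint8),connectivity=4)
    out=[]
    for i in range(1,n):
        if s[i,4]<minA: continue
        p=W[l==i][:,:2].astype(np.float32)
        if not(x[0]<p[:,0].mean()<x[1] and y[0]<p[:,1].mean()<y[1]): continue
        b=cv2.boxPoints(cv2.minAreaRect(p)); c=b.mean(0); e=b[1]-b[0]; f=b[2]-b[1]
        if np.hypot(*f)>np.hypot(*e): e,f=f,e
        out.append((*c.round(4),np.hypot(*e).round(4),np.hypot(*f).round(4),(np.arctan2(e[1],e[0])%np.pi).round(3),len(p),(np.median(W[l==i][:,2])).round(4)))
    return out
E
python3 - <<'E'
from h import *
d=dict(np.load("top.npz")); W=cloud(d)
for n,(u,v) in dict(sq1=(202,187),sq2=(230,190),rd=(209,232),lg=(305,146),knob=(171,205),crate=(367,176),warm=(230,235)).items(): print(n,W[v,u].round(3))
for b in blobs(W,.045,.1,60): print(*b)
d=dict(np.load("scene.npz")); print(cloud(d)[225,475].round(3))
r.set_gripper(1.0)
for i,(x,y) in enumerate([(0.50,0.33),(0.55,-0.06)]):
    r.move_to([x,y,0.42],quat(np.arctan2(y,x)+np.pi/2)); d,W=wrist(f"w{i}")
    print(r.current_tool_pos().round(3) if hasattr(r.current_tool_pos(),'round') else r.current_tool_pos(), r.current_q(), W[200,320],d["mount"].round(3).tolist())
E
```

```text
sq1 [0.553 0.315 0.078]
sq2 [0.542 0.228 0.078]
rd [0.413 0.296 0.075]
lg [ 0.676 -0.009  0.064]
knob [0.499 0.41  0.087]
crate [ 0.582 -0.21   0.006]
warm [0.401 0.241 0.012]
0.87 -0.1089 0.1154 0.0451 2.265 84 0.0497
0.8022 0.5177 0.1273 0.1273 2.896 1206 0.0793
0.7715 -0.0051 0.057 0.0555 2.261 314 0.0887
0.6214 -0.2634 0.3317 0.1423 0.52 391 0.0502
0.6094 -0.1233 0.2256 0.0085 0.019 168 0.0505
0.634 -0.006 0.1353 0.0648 0.038 851 0.0582
0.633 -0.4232 0.0715 0.0397 0.521 159 0.08
0.5324 0.2482 0.1576 0.0765 1.473 814 0.0731
0.5034 0.4148 0.0922 0.0885 1.541 804 0.0769
0.4495 0.0214 0.1332 0.0644 2.017 861 0.0581
0.4369 -0.1962 0.1757 0.0646 1.252 186 0.0504
0.4291 -0.3872 0.0703 0.0683 1.545 204 0.0744
0.4423 0.2966 0.063 0.0599 1.563 309 0.0712
0.2592 -0.2742 0.1361 0.0652 1.501 906 0.0584
[0.524 0.413 0.077]
[0.499 0.331 0.42 ] [5.06900820e-01 3.37137561e-01 1.26871983e+00 1.45717178e-04
 1.53634255e+00 1.49244150e+00] [0.45013202 0.29970009 0.10334066] [[-0.0, -0.96, -0.28, 0.071], [1.0, -0.0, 0.001, -0.0], [-0.001, -0.28, 0.96, -0.121], [0.0, 0.0, 0.0, 1.0]]
[ 0.55  -0.059  0.42 ] [-1.91007989e-01  2.42657249e-01  1.39262409e+00  2.25718688e-04
  1.50630117e+00  1.48662513e+00] [ 0.46215649 -0.04708835 -0.0015264 ] [[-0.0, -0.96, -0.28, 0.071], [1.0, -0.0, 0.0, 0.0], [-0.0, -0.28, 0.96, -0.121], [0.0, 0.0, 0.0, 1.0]]
```

View pics/w0.png

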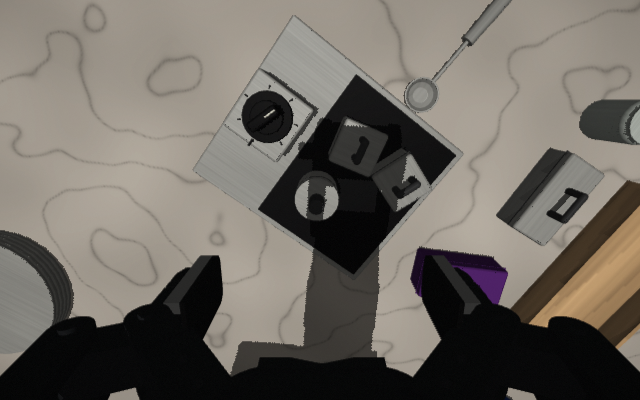

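View pics/w1.png

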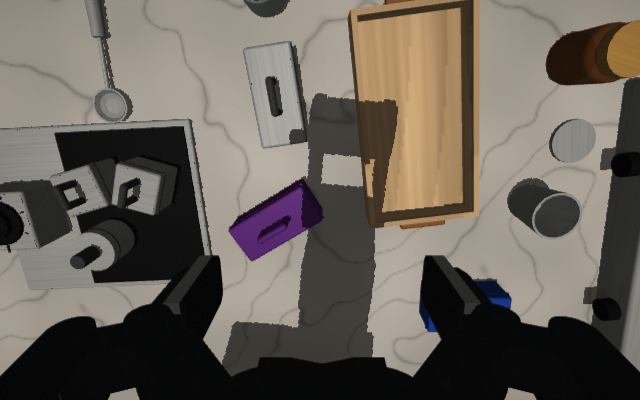

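w0 shows the timer at (267,116), the round tin at (317,197), the squares at (358,145) and (402,182), and the long tin at (555,195). w1 shows the crate clear, its interior spanning about (360,20)–(470,215). I'll measure the handles and zoom on the knob.

Run:
```python
from h import *
for n in ("w0","w1"):
    f=np.load(n+".npz"); W=f["W"]; print(n)
    print(" warmer-high"); 
    for b in blobs(W,.085,.135,40,x=(.35,.7),y=(.12,.55)): print("  ",*b)
    print(" handles long"); 
    for b in blobs(W,.066,.11,40,x=(.35,.8),y=(-.1,.1)): print("  ",*b)
    for b in blobs(W,.05,.1,300,x=(.35,.8),y=(-.1,.1)): print("  lid",*b)
    print(" rim/floor")
    for b in blobs(W,.042,.054,60,x=(.3,.85),y=(-.35,-.0)): print("  ",*b)
    for b in blobs(W,.004,.0125,600,x=(.5,.65),y=(-.35,-.0)): print("  fl",*b)
p=np.load("w0.npz")["pix"][70:165,215:320]
cv2.imwrite("pics/knob.png",cv2.cvtColor(cv2.resize(p,None,fx=6,fy=6,interpolation=cv2.INTER_CUBIC),cv2.COLOR_RGB2BGR))
```

```text
w0
 warmer-high
   0.5019 0.4174 0.043 0.0422 0.807 955 0.0912
   0.5338 0.2927 0.0356 0.0098 0.181 235 0.1088
   0.5274 0.2115 0.0356 0.01 2.753 262 0.1084
   0.4404 0.2998 0.021 0.0205 1.335 254 0.1071
 handles long
   0.7615 0.0095 0.0589 0.0301 0.69 974 0.0812
   0.6321 -0.0028 0.0498 0.0105 0.022 460 0.0907
  lid 0.7616 0.0095 0.0589 0.0302 0.686 1381 0.0764
  lid 0.6323 -0.0026 0.1343 0.0653 0.038 3966 0.0583
  lid 0.4811 0.0049 0.1068 0.0511 1.415 1008 0.0578
 rim/floor
   0.577 -0.1214 0.2597 0.012 0.02 1428 0.0492
   0.5295 -0.2803 0.0668 0.0123 0.022 321 0.0487
  fl 0.5878 -0.1178 0.2837 0.0062 0.022 687 0.0082
  fl 0.5739 -0.2233 0.256 0.1129 0.029 5256 0.0084
w1
 warmer-high
   0.5283 0.2094 0.0348 0.0103 2.751 314 0.1068
   0.5342 0.2912 0.0355 0.0106 0.19 379 0.106
   0.4973 0.4008 0.037 0.0133 2.853 176 0.0891
   0.4404 0.2981 0.0212 0.0207 2.857 339 0.1048
 handles long
   0.7446 -0.001 0.0343 0.0059 1.481 123 0.0761
   0.6322 -0.0041 0.0496 0.0101 0.043 335 0.0929
   0.4481 0.0229 0.0484 0.0099 2.023 289 0.0922
  lid 0.6324 -0.004 0.134 0.0644 0.037 4750 0.0579
  lid 0.4476 0.0234 0.1335 0.0647 2.016 3488 0.0577
 rim/floor
   0.7458 -0.0051 0.0403 0.0086 1.638 79 0.0486
   0.5754 -0.2014 0.3206 0.1668 0.019 4551 0.0497
  fl 0.5782 -0.2041 0.2914 0.146 0.02 18977 0.0081
```

View pics/knob.png

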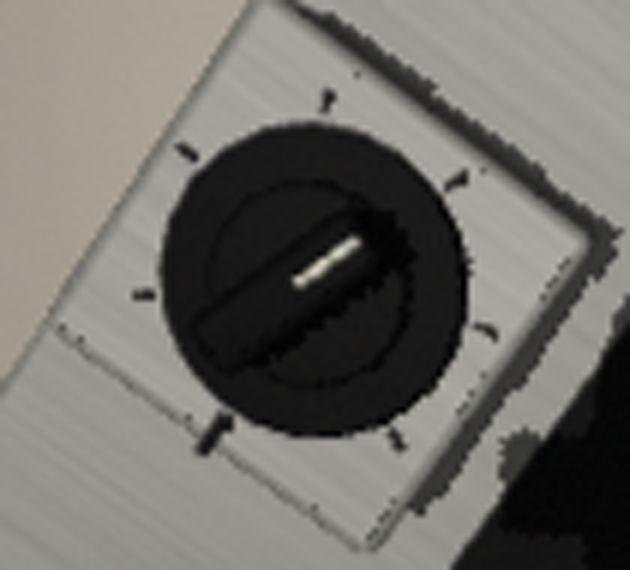

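The white line points to world angle of about −0.34 rad, so the timer reads about 3.45. Turning it anticlockwise works out as q6 going from about 2.56 to about −0.9.

Run:
```python
from h import *
kx,ky=.502,.4165; yaw=-.342+np.pi/2
q=quat(yaw)
for qq in (quat(yaw),quat(yaw+np.pi)):
    s=r.inverse_kinematics([kx,ky,.22],qq); print(s)
    if s is not None and s[5]>1.5: Q=qq
r.move_to([kx,ky,.22],Q); print(r.current_q())
f0=np.array(r.current_torque())
r.move_linear([kx,ky,.116],vel=.08); print(r.current_contact_force())
r.set_gripper(0.0,squeeze=30); print("open",r.current_opening())
q0=np.array(r.current_q()); tot=0
for k in range(60):
    step=.3 if tot<3.0 else .06
    t=np.array(q0); tot+=step; t[5]=q0[5]-tot
    r.set_joints(t); tz=np.array(r.current_torque())
    if tot>3 or abs(tz[2])>.3: print(round(tot,2),tz.round(2),np.array(r.current_contact_force()).round(1),round(r.current_q()[5],3))
    if tot>3.0 and abs(tz[2])>.35 or tot>3.9: break
print(r.current_t())
```

```text
[ 6.21230757e-01  5.68635046e-01  1.39814476e+00 -4.44089210e-16
  1.17481285e+00  2.53402708e+00]
[ 0.62123076  0.56863505  1.39814476  0.          1.17481285 -0.60756557]
[ 6.19930605e-01  5.68041317e-01  1.39782802e+00 -1.67009962e-04
  1.17496085e+00  2.53362482e+00]
[ 0.11259184 -0.40507637  0.46993093]
open 0.15539711292898342
3.3 [1.26 3.11 0.01] [-18.6   7.4   7.9] -0.767
3.36 [1.19 3.15 0.04] [-19.4   7.5   8.8] -0.827
3.42 [1.05 3.13 0.02] [-19.    4.8   9.1] -0.887
3.48 [ 0.93  3.04 -1.14] [-18.2   4.4   9.7] -0.945
12.5667
```

The stop was reached at about 3.45 rad, with torque jumping to 1.1 N m. I'll release, verify and re-measure.

```bash
cat >> h.py <<'E'
VIEW=[0.50,0.33,0.42]
def look(name):
    r.move_to(VIEW,quat(np.arctan2(.33,.5)+np.pi/2)); return wrist(name)
E
python3 - <<'E'
from h import *
r.set_gripper(.6); p=np.array(r.current_tool_pos()); print(p); p[2]=.22; r.move_linear(list(p))
d,W=look("w2")
for b in blobs(W,.085,.135,40,x=(.35,.7),y=(.12,.55)): print("  ",*b)
for b in blobs(W,.066,.11,40,x=(.55,.7),y=(-.1,.1)): print("  ",*b)
cv2.imwrite("pics/knob2.png",cv2.cvtColor(cv2.resize(d["pixels"][70:165,215:320],None,fx=5,fy=5,interpolation=cv2.INTER_CUBIC),cv2.COLOR_RGB2BGR))
E
```

```text
[0.50226384 0.41676373 0.11616511]
   0.5013 0.4179 0.0429 0.0423 1.67 959 0.0918
   0.5337 0.2926 0.0356 0.0102 0.164 233 0.1087
   0.5273 0.2115 0.0354 0.0104 2.696 262 0.1083
   0.4399 0.3004 0.0216 0.0202 2.964 252 0.1072
   0.6321 -0.0025 0.0495 0.0109 0.069 453 0.091
```

View pics/knob2.png

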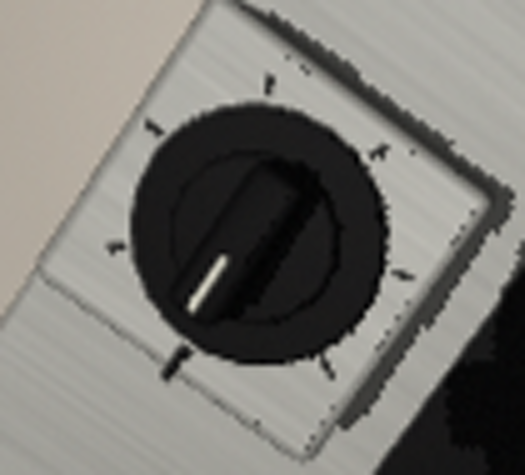

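The white line (190,310)–(222,258) is parallel to the long mark (168,378)–(185,350), so the timer is at zero. Now the tins, with a fresh look before each grasp.

```bash
cat > pack.py <<'E'
from h import *
C=np.array([.577,-.203]); CY=.02
def best(p,yaws):
    c=[]
    for y in yaws:
        s=r.inverse_kinematics(p,quat(y))
        if s is not None: c.append((abs(s[5]-r.current_q()[5])+.3*abs(s[5]),y))
    return quat(min(c)[1])
def find(name,xy,size,zb,tag):
    d,W=look(tag)
    c=[b for b in blobs(W,zb,zb+.07,40,x=(xy[0]-.08,xy[0]+.08),y=(xy[1]-.05,xy[1]+.05)) if abs(b[2]-size[0])<.006 and abs(b[3]-size[1])<.005]
    c.sort(key=lambda b:np.hypot(b[0]-xy[0],b[1]-xy[1])); print(name,"found",c)
    return c[0]
def pack(name,xy,size,base,h,off,tag):
    b=find(name,xy,size,base+h+.008,tag)
    z=base+h+.027; q=best([b[0],b[1],.25],[b[4]+np.pi/2,b[4]-np.pi/2])
    r.set_gripper(.5); r.move_to([b[0],b[1],.25],q)
    r.move_linear([b[0],b[1],z],vel=.12)
    r.set_gripper(0.,squeeze=60); o=r.current_opening(); print(" opening mm",85*o)
    if abs(85*o-size[1])>5: r.set_gripper(.5); r.move_linear([b[0],b[1],.25]); raise SystemExit("grasp failed")
    r.move_linear([b[0],b[1],.25],vel=.15)
    t=C+R.from_euler('z',CY).as_matrix()[:2,:2]@np.array(off)
    ys=[CY,CY+np.pi] if name=="long" else [CY+k*np.pi/2 for k in range(4)]
    q=best([*t,.25],ys); r.move_to([*t,.25],q)
    zt=z-base+.008+.001
    r.move_linear([*t,zt+.06],vel=.15); f0=np.array(r.current_contact_force())
    r.move_linear([*t,zt],vel=.05); print(" placed dF",(np.array(r.current_contact_force())-f0).round(1),"open",round(85*r.current_opening(),1))
    r.set_gripper(.35); r.move_linear([*t,.25],vel=.15); print(" t",r.current_t())
E
python3 - <<'E'
from pack import *
pack("long",(.632,-.003),(.05,.0105),0,.058,(.105,0),"w3")
pack("sqB",(.527,.211),(.036,.010),.012,.062,(.035,0),"w4")
E
```

```text
long found [(np.float32(0.632), np.float32(-0.0023), np.float32(0.0497), np.float32(0.0103), np.float32(0.035), 458, np.float64(0.0906))]
 opening mm 9.084956350216594grasp failed
```

A units slip in my own check (mm against m). The grip itself was right at 9 mm, and the tin was let go in place. I'll fix it and continue.

```bash
sed -i 's/85\*o-size\[1\]/85*o-1000*size[1]/' pack.py
python3 - <<'E'
from pack import *
pack("long",(.632,-.003),(.05,.0105),0,.058,(.105,0),"w3b")
pack("sqB",(.527,.211),(.036,.010),.012,.062,(.035,0),"w4")
E
```

```text
long found [(np.float32(0.6317), np.float32(-0.0015), np.float32(0.0497), np.float32(0.0105), np.float32(0.028), 456, np.float64(0.0909))]
 opening mm 8.928919315242373
 placed dF [-0.   0.1 -0.6] open 8.9
 t 33.25
sqB found [(np.float32(0.5275), np.float32(0.2115), np.float32(0.0359), np.float32(0.0096), np.float32(2.757), 274, np.float64(0.108))]
 opening mm 8.922806669656003
 placed dF [-0.3 -0.4 -0. ] open 9.0
 t 44.6417
```

Run:
```python
from pack import *
pack("sqA",(.5337,.2926),(.036,.010),.012,.062,(-.035,0),"w5")
pack("round",(.440,.300),(.021,.0205),.012,.060,(-.105,0),"w6")
r.move_to([.55,-.06,.42],quat(np.arctan2(-.06,.55)+np.pi/2)); d,W=wrist("w7")
for b in blobs(W,.075,.11,40,x=(.4,.75),y=(-.32,-.1)): print("handle",*b)
d=optics.get_image("top"); W=cloud(d)
for b in blobs(W,.056,.12,60): print("top",*b)
```

```text
sqA found [(np.float32(0.5338), np.float32(0.2926), np.float32(0.0354), np.float32(0.0102), np.float32(0.201), 239, np.float64(0.1086))]
 opening mm 8.773370658664644
 placed dF [ 0.3 -0.  -0.1] open 9.0
 t 56.1167
round found [(np.float32(0.421), np.float32(0.2812), np.float32(0.0208), np.float32(0.0201), np.float32(2.095), 267, np.float64(0.107))]
 opening mm 20.087722075344473
 placed dF [-1.   0.4 -0.4] open 20.1
 t 68.0583
handle 0.683 -0.2015 0.0497 0.0101 1.593 434 0.1009
handle 0.613 -0.2011 0.0355 0.0098 1.6 275 0.1048
handle 0.5423 -0.2033 0.0354 0.0094 0.022 292 0.1041
handle 0.4729 -0.205 0.0215 0.0203 1.459 308 0.1025
top 0.8032 0.5174 0.1273 0.126 1.867 814 0.0874
top 0.7713 -0.0054 0.0563 0.0561 2.233 304 0.0891
top 0.6856 -0.2047 0.1334 0.0651 1.597 466 0.0668
top 0.6402 -0.4344 0.0675 0.0663 3.007 474 0.1088
top 0.6162 -0.2161 0.0678 0.0399 3.109 220 0.0711
top 0.5439 -0.2088 0.0638 0.0609 3.113 359 0.071
top 0.5031 0.4151 0.0927 0.0883 1.537 838 0.0778
top 0.4749 -0.2067 0.0631 0.0604 3.106 325 0.0692
top 0.429 -0.3878 0.0717 0.0682 1.543 170 0.0766
top 0.4359 0.0625 0.0519 0.0465 0.444 128 0.0595
top 0.259 -0.2739 0.1332 0.0631 1.493 647 0.0597
```

View pics/w7.png

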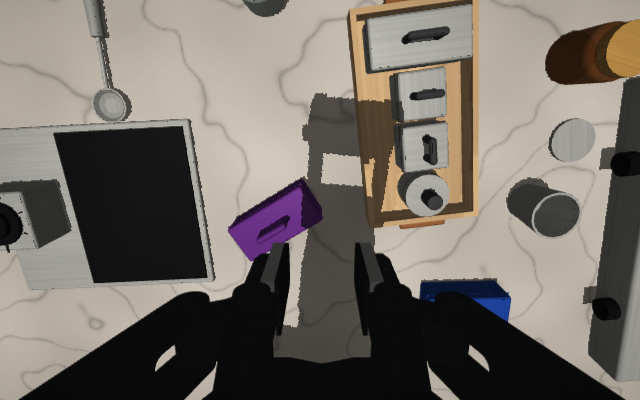

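w7 shows all four tins upright in a row in the crate: long (420,38), squares (420,93) and (422,146), round (425,195). The warmer is empty. Lid heights of about 67, 71, 71 and 69 mm match bases on the 8 mm floor.

Run:
```python
from h import *
r.sleep(.5); r.hand_in(); print(r.current_t())
```

```text
the job is handed in; nothing more can be done
the job is handed in; nothing more can be done
```

I turned the timer back to its zero stop, then packed the four tins present (one long, two square, one round) into the crate, and handed the job in. The last clock reading was 68 s, before the final check pictures.

- **Timer:** I turned it about 3.45 rad anticlockwise until the stop pushed back. A close picture showed its white line parallel to the long mark, within a few degrees.
- **Tins:** The last pictures showed all four standing in one row. Their lids were at about 67, 71, 71 and 69 mm, against an expected 66, 70, 70 and 68 mm, so the bases are flat on the floor. In the crate's x they sit at about +106, +36, −35 and −104 mm, and within 2 mm of its centre line in y.
- **Everything else:** The blue and purple look-alikes were not touched. In the last pictures the other kitchenware stood where it had been.

Two things went differently from plan:
- **First grasp of the long tin:** I released it without lifting because of a units mistake in my own check, then picked it up again with no harm done.
- **Round tin:** It was found about 27 mm from where it started. The fresh look before each grasp caught this.

The hand-in gave no verdict, as expected.

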